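# Park the wide hot-air nozzle in its taper cup and check that it rocks free

### The arm

A 6-joint arm with a two-finger parallel gripper is mounted at the origin on the work surface. World frame = base frame: x ahead of the robot, y to its left, z up, the work surface at z = 0. Lengths are in m, angles in degrees, forces in N, time in s.
With the tool pointing down it reaches from about 0.4 to 0.825 m from the base axis. Payload 7 kg.
Tool frame: the origin (TCP) lies midway between the tips of the shut fingers; the grasp point (between the pads) lies 19 mm behind it; z points along the fingers, y is the direction in which the jaws open and shut (so a half turn about z gives the same grasp; the last joint's range is limited). The gripper opens to 88 mm and grips with 3 to 60 N. Pads are 19 mm wide; open, the fingers measure 130 mm over their backs; the gripper's body (78 mm by 193 mm) begins 47 mm behind the grasp point.
Start: joints at [84.116, 20.546, 0.682, 0, -70.136, -16.507], TCP at [0.257, 0.624, 0.2] pointing down, gripper open.
Joint ranges: [-176.03, 176.03], [-82.01, 121.73], [-58.28, 71.71], [-173.87, 95.51], [-174.79, -0.11], [-173.66, 173.66]. Speed limits (degrees/s): [136.94, 136.94, 172.46, 180, 180, 180].

### API

Orientations are given as [roll, pitch, yaw] about the fixed x, y, z axes, in that order (R = Rz(yaw) Ry(pitch) Rx(roll)).
In Python, from plant import ctrl, snapshot gives the robot as it stands.
- The arm moves only by the shell command python3 -m pendant 'ROWS'. ROWS is JSON, a list of rows, each a list of 7 numbers: the shift along the tool's x, y, z in m, then the turn, a rotation vector about the tool's x, y, z in rad, then the opening, from -1 (shut) to 1 (fully open), so that 0 is half open. In form: [[x, y, z, ax, ay, az, jaw], ...]. A call has 1 to 12 rows; each row is the pose to reach, as a shift and turn from the pose commanded when the call began, along the tool's axes at that moment; what a row does not reach only later rows make up. A row lasts 1/8 s, in which the tool goes at most 62.5 mm and 10.7 degrees, less where a joint would pass 70% of its speed; a pose out of reach is approached as far as the arm can. A call with a gripper value outside its range is refused whole. The fingers move at their own pace and stop on an object; the grip force is fixed at half the most. Time passes only in rows, so rows that repeat a pose let the fingers close. It gives the time, the measured TCP pose, the force and the opening at its end, in the units of the state.
- ctrl.get_obs(): the state, without advancing time (a new reading comes with each control period).
- snapshot(name): name is "scene" or "top" or "wrist"; returns a dict with "image" (400x640x3 uint8, blue, green, red), "mtx" (3x3 intrinsics, pixels), "eye" and "attitude" of the camera in the world; the wrist camera has in their place "tool_from_camera" (4x4, takes a point from camera to tool coordinates, whose origin is the TCP and whose axes are the flange's). Camera axes: x right, y up, looking along -z (the intrinsics and any distortion apply to the point x, -y, -z); pixel columns grow to the right and rows downward; lengths in m; the calibration is good to about 2 mm. A picture is of the moment at which its call begins: read the wrist's pose just before it. There is no depth.
- ctrl.close_job(): hands the job in, once; it reports no verdict.
The state is a dict: "clock": time; "joint_pos": joint angles; "qvel": joint speeds; "tau": joint torques, N m; "tool_pos": TCP position; "orientation": TCP orientation; "force": force on the tool from outside, world axes, zero at the start; "moment": the same for the moment, N m; "opening": finger opening in m.
Only numpy, scipy, OpenCV 4.12 (cv2) and the standard library are available. Lean on these libraries where they do the work, as an engineer would, in place of code of your own. Each camera call takes 0.05 s, during which the arm holds its last target.

### The job

Take the wide-coned hot-air nozzle out of its blue storage ring and seat it, tip down, fully home in the wide tapered aluminium cup that matches it. Still holding it, ease it up slightly and lean it about ten degrees to one side with its tip still down inside the cup, to show that it rocks free, then set it back upright and fully home in the cup and let go. Leave the other two nozzles in their rings.

Things in the scene. Friction and masses are not known exactly. Their poses are not given: they have to be found in the camera images.
- nozzle_wide: Steel nozzle to park, 80 to 170 g, upright, tip down in a fixed blue plastic ring (60 mm outside, 22 mm tall). Origin: centre of its flat tip, about 6 mm above the bench at the start; z up its axis; yaw means nothing. From the tip up: cone 12 mm widening to 44 mm diameter over 26 mm, flange 44 mm across, 4 mm thick, then the collar to grip, 30 mm diameter, 30 to 64 mm above the tip.
- cup (a point): Centre of the mouth of the wide cup, z up, 53 mm above the bench: fixed aluminium egg-cup shape, conical hollow 48 mm across the mouth (56 outside), 11 mm across at the bottom 30 mm down, taper as the wide nozzle's, 68 mm foot. Nozzle fully home: its tip about 29 mm below this point. (A second fixed cup, 26 mm across the mouth and 49 mm high, is too narrow.)
- nozzle_narrow: Bystander: slender steel nozzle in a smaller blue ring (44 mm outside), origin at the centre of its tip, z up: slim cone to a 25 mm flange 26 to 30 mm above the tip, collar 20 mm diameter up to 64 mm above the tip.
- nozzle_square: Bystander: steel nozzle with a 40 x 40 mm square body, 14 mm thick (16 to 30 mm above its origin, z up), collar 30 mm diameter up to 64 mm, in a blue ring like that of the wide nozzle.
Mind the look-alikes: they are no part of the job. Leave any yellow look-alike of the nozzle_wide alone.

How it is judged:
By the outcome, as a careful person would: the job done as asked, in the order asked, and still so for the second after the job is handed in, with the robot touching nothing.
It also fails if it takes over 51 s, if anything falls off the work surface, if the arm or the gripper's body presses on something with over 40 N, if the wrist force passes 120 N, or if a joint passes its speed limit or range.

## Working session

There is one attempt and no reset: what is moved stays moved. The work goes in short steps, Python scripts to look and compute and a shell command to move; the robot and the scene stay as the last step left them, time stands still between calls to the robot, and variables do not carry over. Pictures are saved under pics/ and viewed, and the job is handed in when it is done.

```bash
ls; mkdir -p pics; cat > h.py <<'E'
import numpy as np,cv2,json
from plant import ctrl,snapshot
from scipy.spatial.transform import Rotation as R
E
python3 - <<'E'
from h import *
print(ctrl.get_obs())
for n in ("scene","top","wrist"):
    s=snapshot(n); cv2.imwrite(f"pics/{n}0.png",s["image"])
    print({k:(np.array(v).tolist() if k!="image" else 0) for k,v in s.items()})
    np.savez(f"{n}0.npz",**{k:np.array(v) for k,v in s.items()})
E
```

```text
pics
{'clock': 0.0, 'joint_pos': array([ 8.41152450e+01,  2.05909146e+01,  6.31945218e-01, -2.14980051e-02,
       -7.01368691e+01, -1.65057166e+01]), 'qvel': array([ 0.04129968,  0.07181669,  0.05027612,  0.01346733, -0.0107884 ,
       -0.03687314]), 'tau': array([ 1.28761814e-03, -5.82714915e+01,  2.93049502e+01,  6.99714258e+00,
        6.76459749e-03, -1.57782697e-04]), 'tool_pos': array([0.2569449 , 0.62357398, 0.1988104 ]), 'orientation': array([ 1.79902369e+02, -7.85504519e-03, -2.23977863e+01]), 'force': array([0.49790638, 0.37328399, 1.16623417]), 'moment': array([-0.06075594,  0.0118571 ,  0.00839217]), 'opening': 0.08744010915366573}
{'image': 0, 'mtx': [[372.16236283131065, 0.0, 316.76868472194445], [0.0, 372.16236283131065, 199.45905321841263], [0.0, 0.0, 1.0]], 'eye': [0.8057728439645688, -0.4530534170499212, 0.6059347010735529], 'attitude': [44.83260398779509, -0.7381464494838011, 29.517478441723657]}
{'image': 0, 'mtx': [[472.18260135641293, 0.0, 323.92564759978563], [0.0, 472.18260135641293, 201.98164063405824], [0.0, 0.0, 1.0]], 'eye': [0.43628079412981446, 0.02140689138527253, 1.0647366488014147], 'attitude': [5.919764558070375, -1.324591993529425, -90.3855873400498]}
{'image': 0, 'mtx': [[304.0642489460106, 0.0, 318.6702378241493], [0.0, 304.0642489460106, 198.95246917684221], [0.0, 0.0, 1.0]], 'tool_from_camera': [[0.0003833364731274283, 0.9558576571678814, 0.2938298696298209, 0.0794603424329802], [0.9999997513576621, -0.0005403310434930001, 0.0004531301997388459, 0.0015059065085376577], [0.0005918933711809441, 0.2938296228699425, -0.9558576266297952, -0.1841656288367235], [0.0, 0.0, 0.0, 1.0]]}
```

View pics/scene0.png

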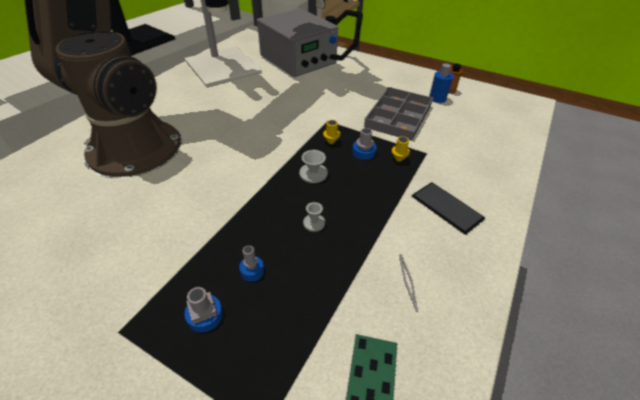

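View pics/top0.png

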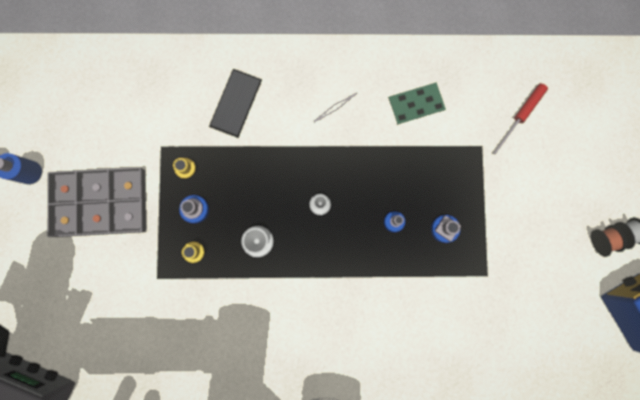

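View pics/wrist0.png

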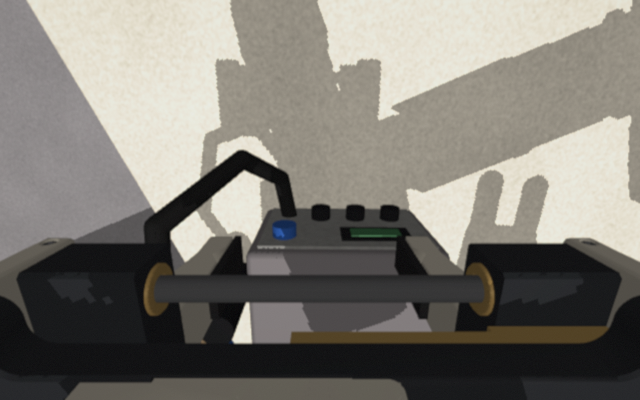

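Candidates: the top view has steel in a blue ring at (193,208), (447,229, square) and (395,221, narrow), plus yellow look-alikes at (184,167) and (193,252). The wide nozzle should be the one at (193,208). I'll crop in close to check and measure.

```bash
cat >> h.py <<'E'
def Rc(s): return R.from_euler('xyz',s["attitude"],degrees=True).as_matrix()
def ray(s,u,v):
    m=s["mtx"]; d=np.array([(u-m[0,2])/m[0,0],-(v-m[1,2])/m[1,1],-1.])
    return s["eye"],Rc(s)@d
def onz(s,u,v,z):
    e,d=ray(s,u,v); return e+d*(z-e[2])/d[2]
def proj(s,p):
    c=Rc(s).T@(np.array(p)-s["eye"]); m=s["mtx"]
    return m[0,2]+m[0,0]*c[0]/-c[2], m[1,2]-m[1,1]*c[1]/-c[2]
E
python3 - <<'E'
from h import *
t=dict(np.load("top0.npz"));s=dict(np.load("scene0.npz"))
def crop(d,x,y,w,h,k): return cv2.resize(d["image"][y:y+h,x:x+w],None,fx=k,fy=k,interpolation=cv2.INTER_CUBIC)
cv2.imwrite("pics/ct.png",crop(t,150,150,130,120,6)[:600])
cv2.imwrite("pics/cs.png",crop(s,280,110,150,130,5)[:600])
for n,d in(("top",t),("scene",s)):
    hsv=cv2.cvtColor(d["image"],cv2.COLOR_BGR2HSV)
    m=cv2.inRange(hsv,(100,150,60),(125,255,255))
    N,l,st,c=cv2.connectedComponentsWithStats(cv2.morphologyEx(m,cv2.MORPH_CLOSE,np.ones((3,3))))
    for i in range(1,N):
        if st[i,4]>40: 
            cn=cv2.findContours((l==i).astype(np.uint8),cv2.RETR_EXTERNAL,cv2.CHAIN_APPROX_NONE)[0][0]
            (x,y),r=cv2.minEnclosingCircle(cn)
            print(n,st[i],x,y,r,onz(d,x,y,.012).round(4))
    g=cv2.inRange(hsv,(0,0,70),(180,70,255))
    N,l,st,c=cv2.connectedComponentsWithStats(g)
    for i in range(1,N):
        if 60<st[i,4]<2500: print(n,"grey",st[i],c[i].round(1),onz(d,*c[i],.053).round(4))
E
```

```text
top [  0 156  20  22 154] 8.318181991577148 166.68182373046875 11.763790130615234 [0.6273 0.6981 0.012 ]
top [180 196  28  27 175] 193.26510620117188 208.59396362304688 13.977797508239746 [0.5318 0.2872 0.012 ]
top [384 212  21  20 159] 394.17401123046875 221.2709197998047 10.321273803710938 [ 0.5012 -0.1608  0.012 ]
top [432 216  16  26 122] 443.5 228.5 12.980854988098145 [ 0.4844 -0.2714  0.012 ]
top grey [  0 158  12  13 122] [  4.9 164.6] [0.6244 0.6792 0.053 ]
top grey [309 193  22  23 402] [319.6 204.1] [0.5366 0.0067 0.053 ]
top grey [179 199  23  20 343] [190.9 207.9] [0.5297 0.2818 0.053 ]
top grey [391 215  13  12 107] [396.4 220.5] [ 0.5003 -0.1585  0.053 ]
top grey [436 216  25  25 392] [448.2 227.9] [ 0.4837 -0.2704  0.053 ]
top grey [240 226  34  32 857] [256.9 241.4] [0.4573 0.1407 0.053 ]
top grey [184 248  10   9  65] [188.7 251.9] [0.4361 0.2845 0.053 ]
top grey [  0 385  35  15 283] [ 11.7 394.3] [0.1499 0.6363 0.053 ]
scene [431  71  22  31 425] 441.6153869628906 86.30769348144531 15.728941917419434 [0.6167 0.7211 0.012 ]
scene [352 142  25  18 255] 364.0 148.22222900390625 12.425186157226562 [0.5351 0.2912 0.012 ]
scene [239 256  25  25 348] 251.5800018310547 267.9800109863281 13.252157211303711 [ 0.5049 -0.1572  0.012 ]
scene [184 295  38  37 489] 203.5 312.5 20.11228370666504 [ 0.4882 -0.2724  0.012 ]
scene grey [ 257    0   81   39 1760] [291.1  15.6] [-0.0748  0.9027  0.053 ]
scene grey [336  46  11  10  80] [340.1  50.2] [0.2498 0.709  0.053 ]
scene grey [440  63  11  13  96] [444.9  69. ] [0.6064 0.7582 0.053 ]
scene grey [299 149  28  34 743] [313. 166.] [0.48  0.119 0.053]
scene grey [303 202  22  29 487] [313.6 216.7] [ 0.5597 -0.0166  0.053 ]
scene grey [242 246  15  23 205] [249.  257.7] [ 0.5084 -0.162   0.053 ]
scene grey [186 287  31  36 642] [200.1 305.7] [ 0.4973 -0.2785  0.053 ]
```

View pics/ct.png

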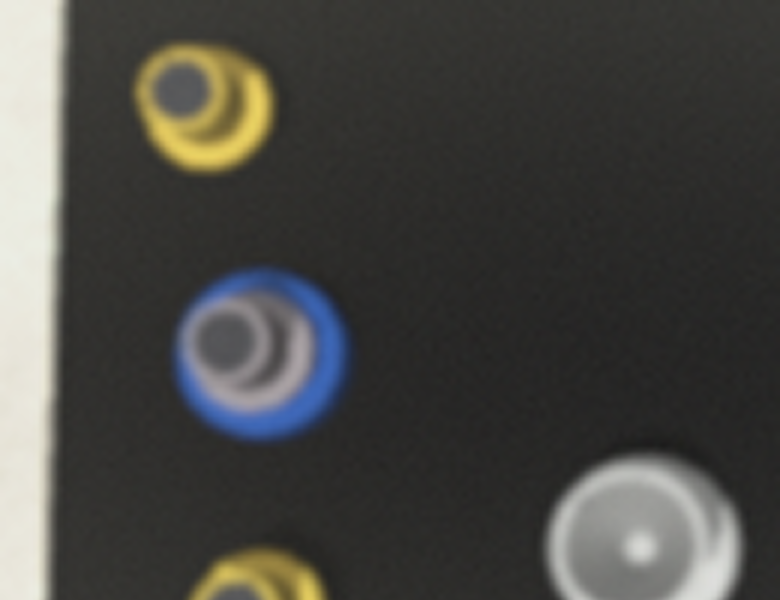

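View pics/cs.png

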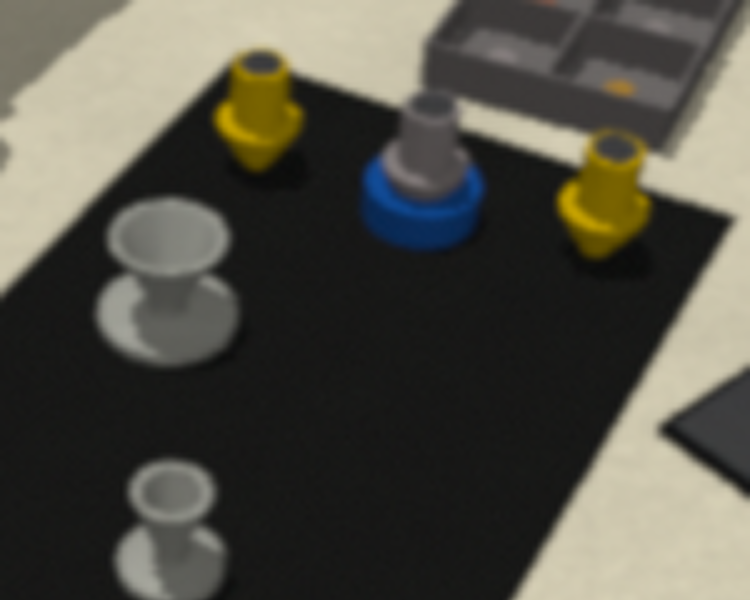

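The crops confirm it: the steel nozzle in the blue ring at top (193,208) has a round 44 mm flange and 30 mm collar, and the free-standing ones either side are yellow. The wide cup mouth is at top (255,241) and scene (313.6,157.6). Next I'll triangulate.

```bash
python3 - <<'E'
from h import *
t=dict(np.load("top0.npz"));s=dict(np.load("scene0.npz"))
f=lambda x,y,k,ox,oy:((x+.5)/k-.5+ox,(y+.5)/k-.5+oy)
def tri(a,b):
    A=np.zeros((3,3));B=np.zeros(3)
    for c,u in((t,a),(s,b)):
        e,d=ray(c,*u);d=d/np.linalg.norm(d);P=np.eye(3)-np.outer(d,d);A+=P;B+=P@e
    return np.linalg.solve(A,B)
for n,a,b,z in(("noz top",f(224,341,6,150,150),f(433,105,5,280,110),.070),("cup",f(630,543,6,150,150),f(168,238,5,280,110),.053)):
    print(n,a,b,tri(a,b).round(4),onz(t,*a,z).round(4),onz(s,*b,z).round(4))
for n,p in dict(cup=(.46,.14,.053)).items():
    pass
cv2.imwrite("pics/cup.png",cv2.resize(t["image"][218:266,232:282],None,fx=12,fy=12,interpolation=cv2.INTER_CUBIC))
for thr in (90,110,130,150):
    g=cv2.cvtColor(t["image"],cv2.COLOR_BGR2GRAY)[215:270,230:285]
    c=max(cv2.findContours((g>thr).astype(np.uint8),cv2.RETR_EXTERNAL,cv2.CHAIN_APPROX_NONE)[0],key=len)
    print(thr,cv2.fitEllipse(c))
E
```

```text
noz top (186.91666666666666, 206.41666666666666) (366.2, 130.6) [0.5336 0.2877 0.0682] [0.5312 0.2859 0.07  ] [0.5364 0.2871 0.07  ]
cup (254.58333333333331, 240.08333333333331) (313.2, 157.2) [0.462  0.147  0.0517] [0.4601 0.1456 0.053 ] [0.4645 0.1471 0.053 ]
90 ((26.806392669677734, 26.443157196044922), (30.8184871673584, 31.899555206298828), 102.01000213623047)
110 ((26.754549026489258, 26.485212326049805), (29.544301986694336, 31.325868606567383), 103.64651489257812)
130 ((26.67414093017578, 26.63677978515625), (28.7342586517334, 30.586212158203125), 113.84735870361328)
150 ((26.507728576660156, 26.94918441772461), (27.520370483398438, 30.08063316345215), 116.4202880859375)
```

View pics/cup.png

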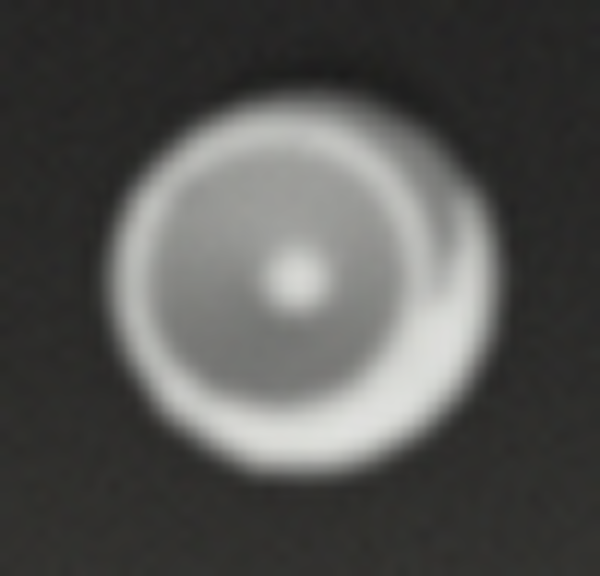

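Relative offset cup minus nozzle agrees between the two cameras at about (-0.0715, -0.140). First a lift clear of the station, then across to above the nozzle.

```bash
python3 -m pendant '[[0,0,-0.03,0,0,0,1],[0,0,-0.07,0,0,0,1],[0.02,0.01,-0.1,0,0,0,1],[0.06,0.032,-0.1,0,0,0,1],[0.11,0.058,-0.1,0,0,0,1],[0.16,0.085,-0.1,0,0,0,1],[0.21,0.112,-0.1,0,0,0,1],[0.26,0.139,-0.1,0,0,0,1],[0.31,0.166,-0.1,0,0,0,1],[0.35,0.188,-0.09,0,0,0,1],[0.375,0.201,-0.07,0,0,0,1],[0.384,0.206,-0.04,0,0,0,1]]'
```

```text
clock: 1.65
tool_pos: [0.535, 0.286, 0.2397]
orientation: [-179.9, -0.0, -22.5]
force: [-0.1, 0.5, -1.2]
opening: 0.0873
```

```bash
python3 -m pendant '[[0,0,0.04,0,0,0,1],[0,0,0.08,0,0,0,1],[0,0,0.1,0,0,0,1],[0,0,0.1,0,0,0,1],[0,0,0.1,0,0,0,1]]'
cat >> h.py <<'E'
def wsnap(name):
    o=ctrl.get_obs(); s=snapshot("wrist"); cv2.imwrite(f"pics/{name}.png",s["image"])
    T=np.eye(4);T[:3,:3]=R.from_euler('xyz',o["orientation"],degrees=True).as_matrix();T[:3,3]=o["tool_pos"]
    C=T@np.array(s["tool_from_camera"])
    s["eye"]=C[:3,3]; s["attitude"]=R.from_matrix(C[:3,:3]).as_euler('xyz',degrees=True)
    np.savez(f"{name}.npz",**{k:np.array(v) for k,v in s.items()})
    return o,s
E
python3 - <<'E'
from h import *
o,s=wsnap("w1"); print(o["tool_pos"],o["orientation"])
print(proj(s,(.5336,.287,.070)),proj(s,o["tool_pos"]))
E
```

```text
clock: 2.28
tool_pos: [0.5343, 0.2877, 0.1408]
orientation: [-179.9, -0.0, -22.4]
force: [-0.5, -0.8, 0.8]
opening: 0.0876
[0.53426277 0.28772987 0.14077317] [-1.79946758e+02 -4.45985527e-02 -2.23778338e+01]
(np.float64(318.22133361018246), np.float64(200.56276655264182)) (np.float64(316.4908122688936), np.float64(232.2526447995105))
```

View pics/w1.png

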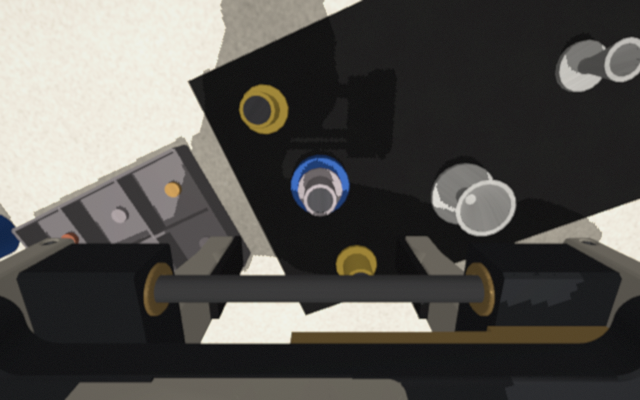

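The wrist view shows the nozzle top at (320,199), within 2 px of prediction, and the cup mouth at about (486,208). I'll measure both here.

```bash
python3 - <<'E'
from h import *
s=dict(np.load("w1.npz")); g=cv2.cvtColor(s["image"],cv2.COLOR_BGR2GRAY)
a=cv2.resize(s["image"][145:225,280:360],None,fx=5,fy=5,interpolation=cv2.INTER_CUBIC)
b=cv2.resize(s["image"][155:235,440:520],None,fx=5,fy=5,interpolation=cv2.INTER_CUBIC)
cv2.imwrite("pics/w1c.png",np.hstack([a,b]))
E
```

```text
(no output)
```

View pics/w1c.png

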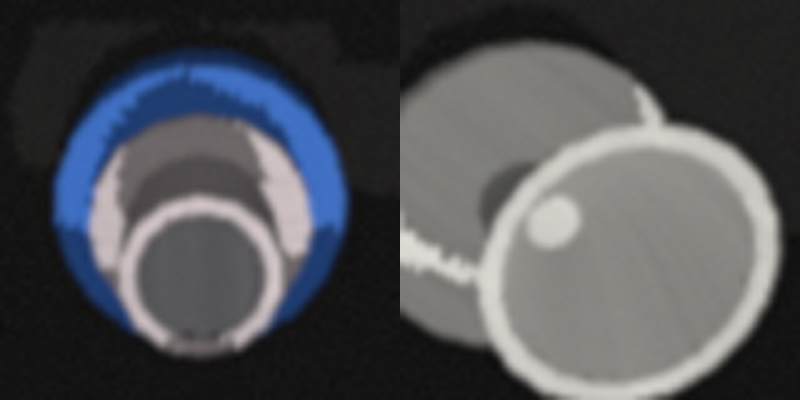

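```bash
python3 - <<'E'
from h import *
s=dict(np.load("w1.npz"))
n=onz(s,319.8,199.4,.07);c=onz(s,485.4,207,.053);print(n,c,c-n)
tp=np.array([0.5343,0.2877,0.1408]);Rt=R.from_euler('xyz',[-180,0,-22.4],degrees=True).as_matrix()
print(Rt.T@(n-tp),Rt.T@(c-n))
print(proj(s,(n[0],n[1],.022)),proj(s,(c[0],c[1],.0)))
E
```

```text
[0.53406215 0.28531147 0.07      ] [0.46297154 0.14574019 0.053     ] [-0.07109061 -0.13957128 -0.017     ]
[0.0006903  0.00229895 0.0708    ] [-0.01254006  0.1561306   0.017     ]
(np.float64(319.70518825450773), np.float64(185.65590385824214)) (np.float64(460.4207588814538), np.float64(191.78556483751436))
```

```bash
python3 -m pendant '[[0,0.0015,0.03,0,0,0,1],[0,0.0015,0.06,0,0,0,1],[0,0.0015,0.085,0,0,0,1],[0,0.0015,0.1,0,0,0,1],[0,0.0015,0.1,0,0,0,1],[0,0.0015,0.1,0,0,0,1],[0,0.0015,0.1,0,0,0,1]]'
```

```text
clock: 3.2
tool_pos: [0.5337, 0.2865, 0.041]
orientation: [-179.9, -0.0, -22.4]
force: [0.1, 0.8, -0.5]
opening: 0.0878
```

```bash
python3 -m pendant '[[0,0,0,0,0,0,0],[0,0,0,0,0,0,-0.5],[0,0,0,0,0,0,-1],[0,0,0,0,0,0,-1],[0,0,0,0,0,0,-1],[0,0,0,0,0,0,-1],[0,0,0,0,0,0,-1],[0,0,0,0,0,0,-1]]'
python3 - <<'E'
from h import *
o,s=wsnap("w2")
E
```

```text
clock: 4.2
tool_pos: [0.5332, 0.2861, 0.0398]
orientation: [-180.0, -0.0, -22.4]
force: [-0.7, 0.8, 0.4]
opening: 0.0274
```

View pics/w2.png

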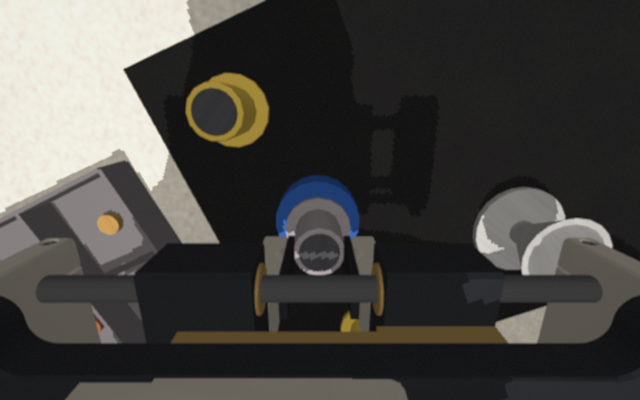

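```bash
python3 - <<'E'
from h import *
s=dict(np.load("w2.npz")); o=ctrl.get_obs();print(o["opening"],o["tool_pos"])
for z in (.066,.070): print(proj(s,(*o["tool_pos"][:2],z)))
print(onz(s,319,250.5,.07))
cv2.imwrite("pics/w2c.png",cv2.resize(s["image"][160:340,230:410],None,fx=3.3,fy=3.3,interpolation=cv2.INTER_CUBIC))
E
```

```text
0.02752508757422566 [0.53326311 0.2860869  0.03980764]
(np.float64(316.130851813236), np.float64(250.4531648066474))
(np.float64(316.0677533269071), np.float64(253.70348182995184))
[0.53447158 0.28381231 0.07      ]
```

View pics/w2c.png

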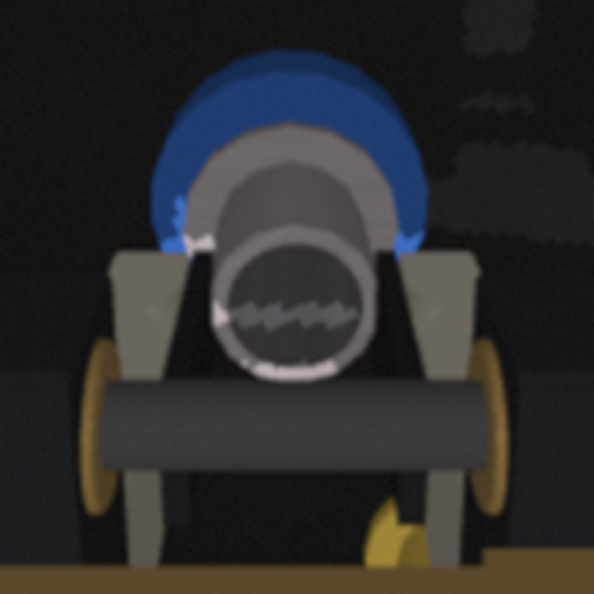

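Opening 27.5 mm with the collar centred between the pads. Now lift and carry by the measured offset.

```bash
python3 -m pendant '[[0,0,-0.01,0,0,0,-1],[0,0,-0.03,0,0,0,-1],[0,0,-0.055,0,0,0,-1],[0,0,-0.075,0,0,0,-1],[-0.002,0.025,-0.08,0,0,0,-1],[-0.0045,0.055,-0.08,0,0,0,-1],[-0.007,0.09,-0.08,0,0,0,-1],[-0.01,0.125,-0.08,0,0,0,-1],[-0.012,0.148,-0.08,0,0,0,-1],[-0.0126,0.1565,-0.08,0,0,0,-1],[-0.0126,0.1565,-0.08,0,0,0,-1],[-0.0126,0.1565,-0.08,0,0,0,-1]]'
python3 - <<'E'
from h import *
o,s=wsnap("w3"); print(o["tool_pos"],o["opening"])
for n in("scene","top"):
    d=snapshot(n);np.savez(n+"3.npz",**{k:np.array(v) for k,v in d.items()})
    u,v=map(int,proj(d,(.462,.146,.09)))
    cv2.imwrite(f"pics/{n}3.png",cv2.resize(d["image"][max(v-60,0):v+60,u-60:u+60],None,fx=5,fy=5,interpolation=cv2.INTER_CUBIC))
    print(u-60,max(v-60,0))
E
```

```text
clock: 5.75
tool_pos: [0.4625, 0.1468, 0.1199]
orientation: [-180.0, -0.0, -22.4]
force: [0.5, -0.0, -1.9]
opening: 0.0273
[0.46250349 0.14678382 0.11986805] 0.02725275668604745
252 84
192 178
```

View pics/w3.png

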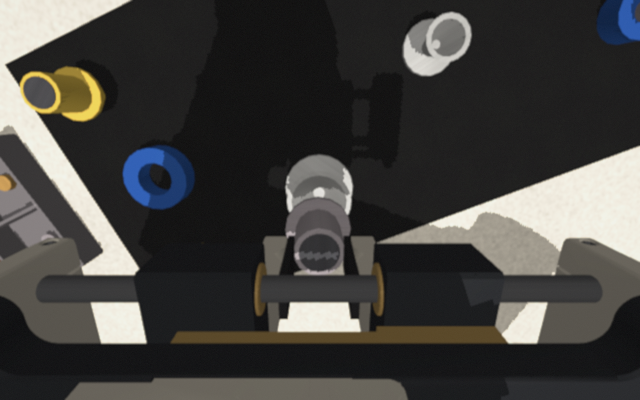

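View pics/scene3.png

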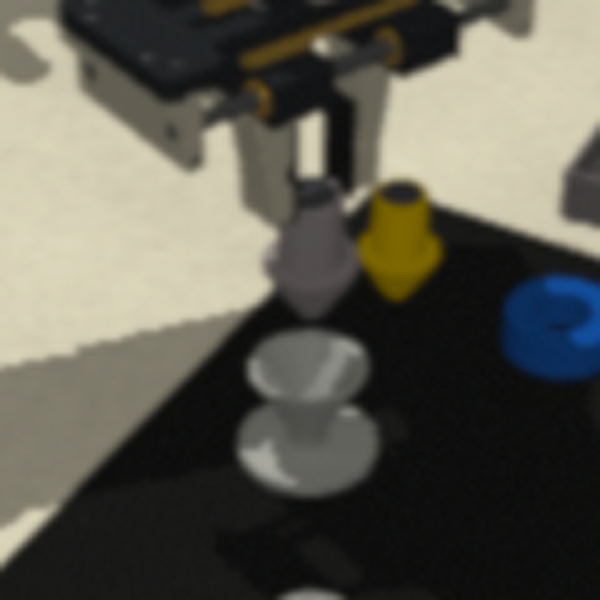

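View pics/top3.png

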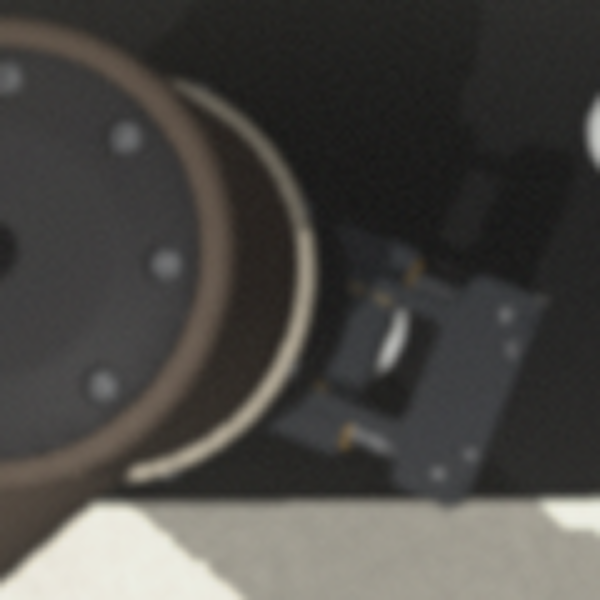

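The nozzle hangs upright, centred over the cup in both views. Descending in stages.

```bash
python3 -m pendant '[[0,0,0.02,0,0,0,-1],[0,0,0.04,0,0,0,-1],[0,0,0.05,0,0,0,-1],[0,0,0.055,0,0,0,-1],[0,0,0.057,0,0,0,-1],[0,0,0.057,0,0,0,-1],[0,0,0.057,0,0,0,-1]]'
```

```text
clock: 6.78
tool_pos: [0.4621, 0.1462, 0.0632]
orientation: [-180.0, -0.0, -22.4]
force: [0.4, -0.3, -2.0]
opening: 0.0273
```

```bash
python3 -m pendant '[[0,0,0.001,0,0,0,-1],[0,0,0.002,0,0,0,-1],[0,0,0.003,0,0,0,-1],[0,0,0.003,0,0,0,-1],[0,0,0.003,0,0,0,-1]]'; python3 -m pendant '[[0,0,0.001,0,0,0,-1],[0,0,0.002,0,0,0,-1],[0,0,0.002,0,0,0,-1],[0,0,0.002,0,0,0,-1]]'
```

```text
clock: 7.4
tool_pos: [0.4619, 0.1461, 0.0597]
orientation: [-180.0, 0.0, -22.4]
force: [0.0, 0.3, -1.2]
opening: 0.0271
clock: 7.9
tool_pos: [0.4622, 0.1463, 0.0584]
orientation: [-180.0, -0.0, -22.4]
force: [-1.9, -0.7, 5.0]
opening: 0.0275
```

```bash
python3 -m pendant '[[-0.0005,0,0.0005,0,0,0,-1],[-0.0005,0,0.001,0,0,0,-1],[-0.0005,0,0.001,0,0,0,-1],[-0.0005,0,0.001,0,0,0,-1]]'
python3 - <<'E'
from h import *
o,s=wsnap("w4"); print(o["force"],o["moment"])
d=snapshot("scene")
cv2.imwrite("pics/scene4.png",cv2.resize(d["image"][84:204,252:372],None,fx=5,fy=5,interpolation=cv2.INTER_CUBIC))
E
```

```text
clock: 8.4
tool_pos: [0.4622, 0.1465, 0.0581]
orientation: [-179.9, -0.1, -22.3]
force: [-4.3, -0.8, 12.9]
opening: 0.0276
[-4.33486298 -0.8268609  12.87276089] [-0.39916727  1.41095644  0.04156637]
```

View pics/scene4.png

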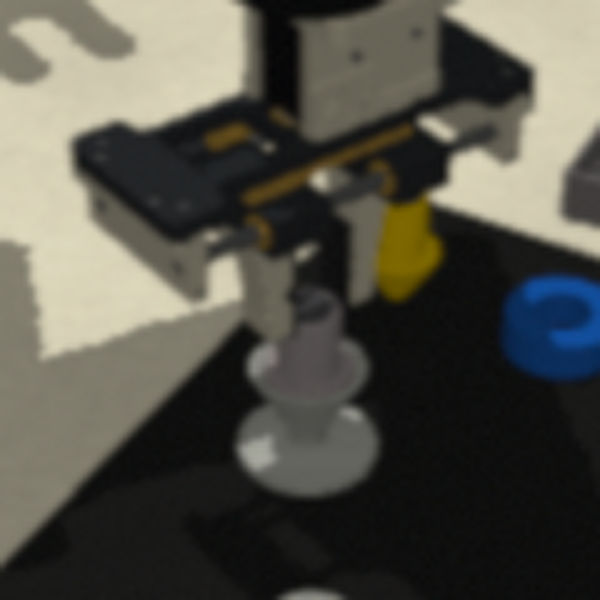

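```bash
python3 -m pendant '[[-0.0005,0.0002,0,0,0,0,-1],[-0.001,0.0004,0,0,0,0,-1],[-0.001,0.0004,0,0,0,0,-1],[-0.001,0.0004,0,0,0,0,-1]]'
```

```text
clock: 9.0
tool_pos: [0.4616, 0.1466, 0.0581]
orientation: [-179.9, -0.1, -22.3]
force: [-0.5, -1.2, 9.5]
opening: 0.0273
```

Seated: lateral force is near zero, about 10 N down, and the TCP is at the height predicted for home. Easing up 10 mm, then leaning.

```bash
python3 -m pendant '[[0,0,-0.003,0,0,0,-1],[0,0,-0.006,0,0,0,-1],[0,0,-0.009,0,0,0,-1],[0,0,-0.011,0,0,0,-1],[0,0,-0.011,0,0,0,-1],[0,0,-0.011,0,0,0,-1]]' && python3 -m pendant '[[0,0.0005,0,0.025,0,0,-1],[0,0.0012,0,0.06,0,0,-1],[0,0.0019,0,0.095,0,0,-1],[0,0.0026,0.0001,0.13,0,0,-1],[0,0.0032,0.0002,0.16,0,0,-1],[0,0.0035,0.0003,0.1765,0,0,-1],[0,0.0035,0.0003,0.1765,0,0,-1],[0,0.0035,0.0003,0.1765,0,0,-1],[0,0.0035,0.0003,0.1765,0,0,-1]]'
python3 - <<'E'
from h import *
o,s=wsnap("w5"); print(o["force"],R.from_euler('xyz',o["orientation"],degrees=True).as_matrix()[:,2])
d=snapshot("scene")
cv2.imwrite("pics/scene5.png",cv2.resize(d["image"][84:204,252:372],None,fx=5,fy=5,interpolation=cv2.INTER_CUBIC))
E
```

```text
clock: 9.75
tool_pos: [0.4602, 0.1462, 0.0677]
orientation: [180.0, 0.0, -22.4]
force: [0.0, -0.2, -0.6]
opening: 0.0276
clock: 10.88
tool_pos: [0.4591, 0.1432, 0.0674]
orientation: [-169.9, -0.0, -22.4]
force: [-0.2, 0.6, -1.7]
opening: 0.0276
[-0.17960612  0.64725779 -1.71387987] [ 0.06674339  0.16212921 -0.98450975]
```

View pics/scene5.png

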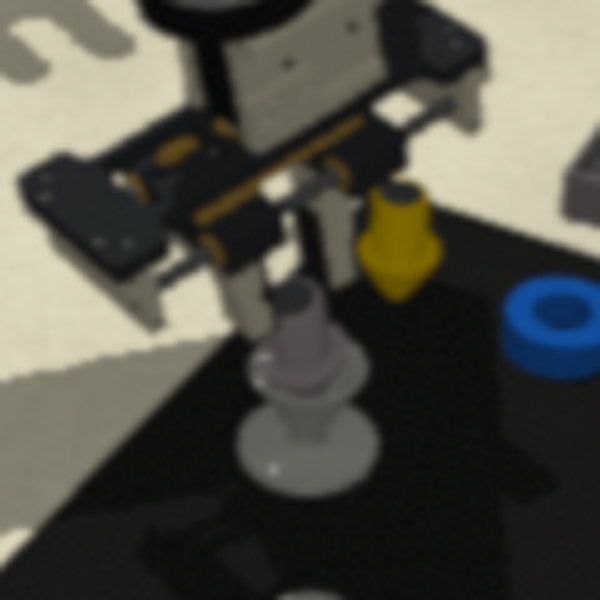

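The nozzle leans 10.1° with its tip in the cup and no contact force. Setting it back upright.

```bash
python3 -m pendant '[[0,-0.0005,0,-0.025,0,0,-1],[0,-0.0012,0,-0.06,0,0,-1],[0,-0.0019,0,-0.095,0,0,-1],[0,-0.0026,0.0001,-0.13,0,0,-1],[0,-0.0032,0.0002,-0.16,0,0,-1],[0,-0.0035,0.0003,-0.1765,0,0,-1],[0,-0.0035,0.0003,-0.1765,0,0,-1],[0,-0.0035,0.0003,-0.1765,0,0,-1]]' && python3 -m pendant '[[0.0006,0,0.003,0,0,0,-1],[0.0006,0,0.006,0,0,0,-1],[0.0006,0,0.008,0,0,0,-1],[0.0006,0,0.009,0,0,0,-1],[0.0006,0,0.01,0,0,0,-1],[0.0006,0,0.01,0,0,0,-1],[0.0006,0,0.01,0,0,0,-1]]'
```

```text
clock: 11.98
tool_pos: [0.4602, 0.1461, 0.0677]
orientation: [-180.0, 0.0, -22.4]
force: [0.2, -0.4, -1.4]
opening: 0.0274
clock: 12.85
tool_pos: [0.4615, 0.1464, 0.0583]
orientation: [-179.9, -0.0, -22.4]
force: [0.7, -0.3, 5.6]
opening: 0.0276
```

```bash
python3 -m pendant '[[0,0,0.0005,0,0,0,-1],[0,0,0.001,0,0,0,-1],[0,0,0.001,0,0,0,-1],[0,0,0.001,0,0,0,-1]]'
```

```text
clock: 13.35
tool_pos: [0.4618, 0.1465, 0.058]
orientation: [-179.9, -0.1, -22.4]
force: [-0.4, -0.1, 12.0]
opening: 0.0276
```

```bash
python3 -m pendant '[[0,0,-0.0008,0,0,0,-1],[0,0,-0.0008,0,0,0,-0.5],[0,0,-0.0008,0,0,0,-0.2],[0,0,-0.0008,0,0,0,0.2],[0,0,-0.0008,0,0,0,0.3],[0,0,-0.0008,0,0,0,0.3],[0,0,-0.0008,0,0,0,0.3]]'
python3 - <<'E'
from h import *
o,s=wsnap("w6")
E
```

```text
clock: 14.22
tool_pos: [0.4608, 0.1459, 0.0575]
orientation: [180.0, 0.0, -22.4]
force: [-0.1, 0.5, -0.4]
opening: 0.0567
```

View pics/w6.png

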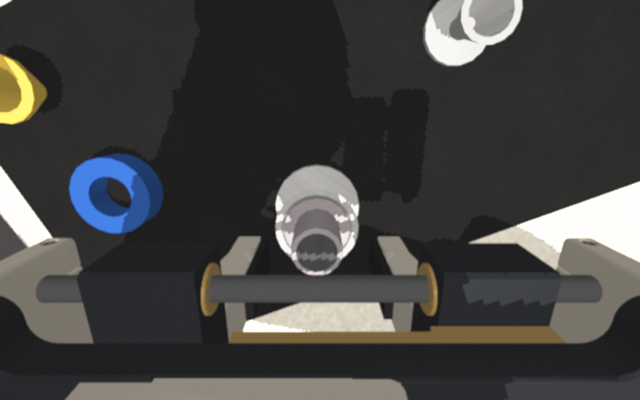

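The fingers are clear on both sides of the collar (about 318,250) and the nozzle is upright in the cup. Retreating straight up, then sideways so the cameras can see.

```bash
python3 -m pendant '[[0,0,-0.02,0,0,0,0.3],[0,0,-0.05,0,0,0,0.3],[0,0,-0.09,0,0,0,0.3],[0,0,-0.13,0,0,0,0.3],[0,0,-0.17,0,0,0,0.3],[0,-0.04,-0.18,0,0,0,0.3],[0,-0.09,-0.18,0,0,0,0.3],[0,-0.14,-0.18,0,0,0,0.3],[0,-0.19,-0.18,0,0,0,0.3],[0,-0.22,-0.18,0,0,0,0.3],[0,-0.22,-0.18,0,0,0,0.3],[0,-0.22,-0.18,0,0,0,0.3]]'
python3 - <<'E'
from h import *
ims=[]
for n in("scene","top"):
    d=snapshot(n)
    u,v=map(int,proj(d,(.462,.146,.05)))
    im=cv2.resize(d["image"][v-40:v+40,u-40:u+40],None,fx=5,fy=5,interpolation=cv2.INTER_CUBIC); ims.append(im)
    print(u-40,v-40, proj(d,(.462,.1462,.088)),proj(d,(.462,.1462,.053)),proj(d,(.462,.1462,.054)))
    cv2.imwrite(f"pics/{n}7.png",d["image"])
cv2.imwrite("pics/c7.png",np.hstack(ims))
E
```

```text
clock: 15.78
tool_pos: [0.5444, 0.349, 0.2371]
orientation: [179.9, 0.0, -22.4]
force: [0.1, -0.9, -0.6]
opening: 0.057
272 118 (np.float64(312.1599513641804), np.float64(145.0796137468135)) (np.float64(312.09918356512463), np.float64(157.06018762792306)) (np.float64(312.10087213430785), np.float64(156.72728059216684))
214 199 (np.float64(252.1915465639073), np.float64(238.77805863016755)) (np.float64(254.294031893386), np.float64(239.19897236114622)) (np.float64(254.23598222078846), np.float64(239.18735092249335))
```

View pics/c7.png

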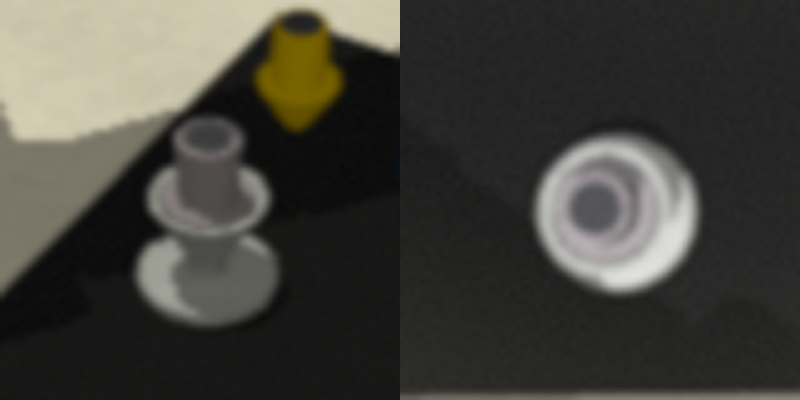

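View pics/scene7.png

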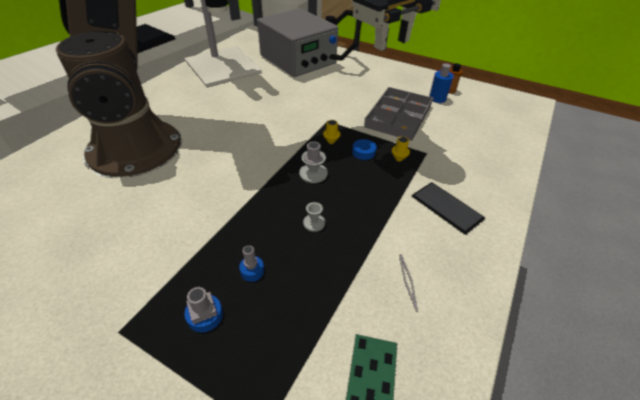

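The nozzle is upright and its flange is level inside the rim. The collar top is at scene (313.6,145.3) against (312.2,145.1) predicted for fully home; the cup mouth itself has the same 1.4 px sideways bias. The other nozzles are untouched. Handing in.

```bash
python3 - <<'E'
from h import *
print(ctrl.close_job())
E
```

```text
the job is handed in; nothing more can be done
None
```

I moved the wide nozzle from its blue ring to the wide cup and pressed it home. Then I eased it up about 10 mm, leaned it 10.1° with the tip still in the cup, set it back upright and home, and released it. The job was handed in at about 16 s.

- **Seating:** in the last press before release, the TCP was at 58.0 mm, matching the 58 mm predicted for fully home. The nozzle was pressing about 12 N straight down with almost no sideways force.
- **Lean:** no contact force showed while it was leaned, so it rocked free.
- **Final images:** the nozzle stands upright with its flange level inside the rim. The collar top is at the predicted height, within about 0.3 px. The other two nozzles and the yellow look-alikes have not moved.

Two readings were slightly off, and neither affected the result. The gripper read 27.5 mm on the 30 mm collar although the grip held throughout, and each camera alone was off by 2–4 mm. I used the nozzle-to-cup offset instead, which agreed across all three cameras to within 1 mm.

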